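# Bung the glaze bottle and hold the seat gauge on it

### The job

Stopper the open glaze bottle with the bung from the rack that fits its neck (the middle one of the three sizes), letting its head sit flat on the rim, and let go of it. Then take the spring push gauge out of its stand and hold it upright with its tip on the ringed mark in the middle of that bung's head, pressing down gently so that the spring plunger is about half way in, never pushed hard against its stop. Finish while still holding the gauge there, touching the bung with the gauge only, with the bottle kept about where it stood and everything else left alone.

Things in the scene. Friction and masses are not known exactly. Their poses are not given: they have to be found in the camera images.
- bottle: the open white stoneware bottle to be stoppered, loose, about 0.8 kg: body 80 mm across up to 55 mm high, sloping shoulder up to 76 mm, then a straight neck 38 mm across outside, bore 26 mm across and 29 mm deep; total height 105 mm. Origin: centre of its underside; z up along the neck
- bottle_rim (a point): centre of the open bottle's mouth, level with the top of its rim (105 mm above its underside)
- closed_bottle: an identical bottle that is already stoppered with the same kind of bung, 121 mm high in all; leave alone. Origin: centre of its underside
- rack: plywood bung rack, a plate 70 x 200 mm (x, y) whose top is 60 mm above the table, fixed; three blind holes 30 mm across and 18 mm deep in a row along its y axis at -65, 0 and +65 mm; the three bungs stand loosely in them in any order. Origin: centre of its footprint on the table
- bung: the black rubber bung that fits, the middle size of the three: a tapered plug 26 mm long, 18 mm across at the bottom and 23 mm at the top, under a round straight-sided head 34 mm across and 16 mm high; 42 mm high in all, about 40 g. In the rack its head's underside is 8 mm above the rack's top, and it can lean or shift a few mm. Origin: centre of its narrow underside; z up along its axis
- bung_mark (a point): middle of the flat top of the right bung's head (42 mm above its underside), marked with a pale ring 15 mm across around a dot
- bung_seat (a point): centre of the underside of the right bung's head (26 mm above its bottom), which comes to lie on the bottle's rim
- big_bung: wrong bung, too big: head 46 mm across, same heights; leave in the rack. Origin: centre of its underside
- small_bung: wrong bung, too small: head 22 mm across, same heights; leave in the rack. Origin: centre of its underside
- stand: dark steel block 80 x 80 x 70 mm high, fixed, with an upright through hole 27 mm across in which the gauge hangs by its collar. Origin: centre of its underside
- gauge: spring push gauge, 0.18 kg, 140 mm long, upright in the stand. From the tip up: round plunger 12 mm across (0 to 30 mm), round sleeve 22 mm (30 to 60), collar 38 mm (60 to 66, rests on the stand), square grey handle 26 x 26 mm (66 to 136), thin cap. Origin: on its axis at the tip when the spring is out; z from tip to handle, x and y square to the handle's flats; any yaw
- gauge_grip (a point): point on the gauge's axis in the middle of the square handle, 103 mm above the tip (spring out): where to grip it
- gauge_tip (a point): centre of the flat lower end of the gauge's plunger, which moves with the plunger
- plunger (a joint): how far the gauge's plunger is pushed in: 0 (out) to 0.014 m (hard stop); the spring takes about 1 N to start and then 0.35 N per mm, so about 3.5 N at half way
- tiles: bystander: stack of three tiles, 50 x 50 x 18 mm
- bowl: bystander: terracotta bowl, 100 mm across, 45 mm high
- tape: bystander: cardboard tape core lying flat, 90 mm across, 24 mm high
- brush: bystander: brush lying flat on the table
- scraper: bystander: flat scraper lying on the table
There are look-alikes about, which are no part of the job. What is shaped like the stand but pink, purple or turquoise is not meant.

How it is judged:
On the way, in this order (a step that is already met when the one before it is completed fails the run):
1. the right bung sits in the open bottle's neck with its head on the rim, let go, while the gauge is still in its stand (horizontal distance between bung_seat and bottle_rim below 0.004 m and z of bung_seat in the frame of bottle_rim between -0.003 and 0.003 m and angle between the z axis of bung and the z axis of bottle, either way round below 0.1 rad and angle between bottle's own z axis and vertical below 0.06 rad and contact force between each of the arm, the fingers, gauge and bung below 0.1 N and contact force between each of the fingers, the arm and bottle below 0.1 N and height (world z) of gauge below 0.03 m), for 0.2 s.
2. the gauge has been lifted out of its stand by the gripper, with the bung still seated (horizontal distance between bung_seat and bottle_rim below 0.004 m and z of bung_seat in the frame of bottle_rim between -0.003 and 0.003 m and angle between the z axis of bung and the z axis of bottle, either way round below 0.1 rad and angle between bottle's own z axis and vertical below 0.06 rad and height (world z) of gauge above 0.08 m and contact force between the fingers and gauge above 1 N), for 0.2 s.
At the end, for the whole second after the job is handed in: Bung in the bottle's neck within 4 mm, head within 3 mm of the rim, 0.1 rad; bottle upright, within 40 mm; robot touches neither. Gripper holds the gauge still, upright within 0.12 rad, only its tip on the bung, within 7 mm of the mark, 1.3 to 7 N, plunger 2 to 12 mm in. Others moved under 30 mm (horizontal distance between bung_seat and bottle_rim below 0.004 m and z of bung_seat in the frame of bottle_rim between -0.003 and 0.003 m and angle between the z axis of bung and the z axis of bottle, either way round below 0.1 rad and angle between bottle's own z axis and vertical below 0.06 rad and contact force between each of the arm, the fingers and bung below 0.1 N and contact force between each of the fingers, the arm, gauge and bottle below 0.1 N and horizontal distance between gauge_tip and bung_mark below 0.007 m and z of gauge_tip in the frame of bung_mark below 0.004 m and angle between gauge's own z axis and vertical below 0.12 rad and contact force between gauge and bung between 1.3 and 7 N and value of joint plunger between 0.002 and 0.012 m and contact force between the fingers and gauge above 1 N and contact force between gauge and stand below 0.1 N and linear speed of gauge below 0.02 m/s and distance of each of closed_bottle, big_bung, small_bung, tiles, bowl, tape, brush, scraper from where it was at the start of the episode below 0.03 m and distance of bottle from where it was at the start of the episode below 0.04 m); the arm keeps its last pose, push and grip.
It fails at once if the bung is pressed hard with the gauge (over 14 N) (contact force between gauge and bung above 14 N).
It fails at once if the open bottle is tipped (over 0.25 rad) or pushed over 40 mm away (angle between bottle's own z axis and vertical above 0.25 rad or distance of bottle from where it was at the start of the episode above 0.04 m).
It fails at once if another thing is moved by over 30 mm (distance of any of closed_bottle, big_bung, small_bung, tiles, bowl, tape, brush, scraper from where it was at the start of the episode above 0.03 m).
It also fails if it takes over 54 s, if anything falls off the work surface, if the arm or the gripper's body presses on something with over 40 N, if the wrist force passes 120 N, or if a joint passes its speed limit or range.

### The arm

A 6-joint arm with a two-finger parallel gripper is mounted at the origin on the work surface. World frame = base frame: x ahead of the robot, y to its left, z up, the work surface at z = 0. Lengths are in m, angles in rad, forces in N, time in s.
With the tool pointing down it reaches from about 0.325 to 0.75 m from the base axis. Payload 7.6 kg.
Tool frame: the origin (TCP) lies at the very end of the fingers, on their centre line; the grasp point (between the pads) lies 19 mm behind it; z points along the fingers, y is the line along which they close (so a half turn about z gives the same grasp; the last joint's range is limited). The gripper opens to 85 mm and grips with 20 to 120 N. Pads are 22 mm wide; open, the fingers measure 114 mm over their backs; the gripper's body (76 mm by 85 mm) begins 54 mm behind the grasp point. The pads swing forward as they close: fully open they stand 13 mm farther back than shut.
Start: joints at [-1.265, 0.052, 1.401, -0, 1.689, -0.07], TCP at [0.193, -0.488, 0.231] pointing down, gripper open.
Joint ranges: [-2.9, 2.9], [-0.91, 2.17], [0.12, 2.37], [-1.06, 4.2], [0.26, 2.73], [-2.93, 2.93]. Speed limits (rad/s): [2.57, 2.57, 3.01, 3.14, 3.14, 3.14].

### API

Orientations are given as a rotation vector (axis times angle).
In Python, from plant import status, viewer, ticket gives the robot as it stands.
- The arm moves only by the tool play_rows, never from a script. Its argument "plan" is a list of rows, each an object with "travel": the shift along the tool's x, y, z scaled (see below), a list of three; "dr": the turn, a rotation vector about the tool's x, y, z scaled (see below), a list of three; "grip": the opening, from 0 (shut) to 1 (fully open). In form: [{"travel": [dx, dy, dz], "dr": [ax, ay, az], "grip": grip}, ...]. A call has exactly 10 rows; each row shifts and turns the commanded pose from where the row before left it, along the tool's axes as they then stand; what a row does not reach is not made up. The controller multiplies each number of a shift by 0.02 m and each number of a turn by 4 degrees. A row lasts 1/8 s, in which the tool goes at most 62.5 mm and 10.7 degrees, less where a joint would pass 70% of its speed; a pose out of reach is approached as far as the arm can. A call with a number of a shift or a turn outside -1 to 1 is refused whole. A call with a gripper value outside its range is refused whole. The fingers move at their own pace and stop on an object; the grip force is fixed at half the most. Time passes only in rows, so rows that do not move let the fingers close, or fill a call up. It gives the time, the measured TCP pose, the force, the opening and the grip force at its end, in the units of the state.
- status.observe(): the state, without advancing time (a new reading comes with each control period).
- viewer.grab_frame(name): name is "scene" or "top"; returns a dict with "color" (480x640x3 uint8, blue, green, red), "vertical_fov" (degrees; the focal length in pixels is half the picture's height over the tangent of half this angle, whatever the lens; pixels are square), "cx", "cy" (the principal point, pixels), "R" (3x3) and "t" (3): a world point X has camera coordinates R X + t. Camera axes: x right, y down, z forward; pixel columns grow to the right and rows downward; lengths in m; the calibration is good to about 2 mm. A picture is of the moment at which its call begins. There is no depth.
- ticket.sign_off(): hands the job in; it is judged then, once.
The state is a dict: "time": time; "q": joint angles; "dq": joint speeds; "tau": joint torques, N m; "tool_pos": TCP position; "orientation": TCP orientation; "wrist_force": force on the tool from outside, world axes, zero at the start; "wrist_torque": the same for the moment, N m; "gripper_width": finger opening in m; "finger_force": force on a finger pad.
Only numpy, scipy, OpenCV 4.12 (cv2) and the standard library are available. Lean on these libraries where they do the work, as an engineer would, in place of code of your own. Each camera call takes 0.05 s, during which the arm holds its last target. There are 200 camera calls.

## Working session

There is one attempt and no reset: what is moved stays moved. The work goes in short steps, Python scripts to look and compute and a tool call to move; the robot and the scene stay as the last step left them, time stands still between calls to the robot, and variables do not carry over. Pictures are saved under pics/ and viewed, at most 10 in all, crops included, and the job is handed in when it is done.

Besides the shell and the picture viewer there is one more tool, called after "Request:" as name(argument=value, ...), one argument or row to a line, values as JSON. play_rows: Moves the arm, as the interface text tells. Shifts and turns lie within -1 to 1; 1 stands for 0.02 m of shift or 4 degrees of turn. Its arguments: {"type":"object","properties":{"plan":{"type":"array"}},"required":["plan"]}

```bash
ls; mkdir -p pics; python3 - <<'E'
from plant import status, viewer
import cv2,json,numpy as np
print(status.observe())
for n in("scene","top"):
    f=viewer.grab_frame(n); cv2.imwrite(f"pics/{n}0.png",f["color"])
    np.savez(f"{n}.npz",**f); print(n,f["vertical_fov"],f["cx"],f["cy"],f["R"],f["t"])
E
```

```text
pics
{'time': 0.0, 'q': array([-1.26533097e+00,  5.28268367e-02,  1.40171386e+00,  1.44057794e-06,
        1.68857048e+00, -7.02741033e-02]), 'dq': array([-1.62690541e-03,  3.21417870e-06, -4.39113337e-04,  6.24573378e-04,
        6.93297065e-04,  1.48596771e-03]), 'tau': array([ 2.73332225e-04, -3.81666291e+01, -3.60187411e+01, -8.94985351e-05,
        6.11419848e-03,  1.43288031e-05]), 'tool_pos': array([ 0.19260162, -0.48808466,  0.2304831 ]), 'orientation': array([-3.08483249e+00, -5.86462954e-01,  2.77487810e-04]), 'wrist_force': array([-0.54411169, -0.59075385, -0.15131444]), 'wrist_torque': array([ 0.02666195, -0.04588371, -0.00057096]), 'finger_force': 0.0, 'gripper_width': 0.08532072389946348}
scene 53.37157064406517 319.2394945349314 233.7031604917384 [[-0.72345702  0.69029172  0.01035814]
 [ 0.54713322  0.58244127 -0.6011717 ]
 [-0.42101685 -0.4292546  -0.79905275]] [ 0.37834373 -0.21254767  1.25806815]
top 42.51330747242572 312.99093963539406 238.38850544791325 [[-0.00882706 -0.99994614 -0.00545836]
 [-0.9970031   0.00922036 -0.07681016]
 [ 0.07685636  0.00476399 -0.99703079]] [-0.02016793  0.519213    1.4803845 ]
```

View pics/scene0.png

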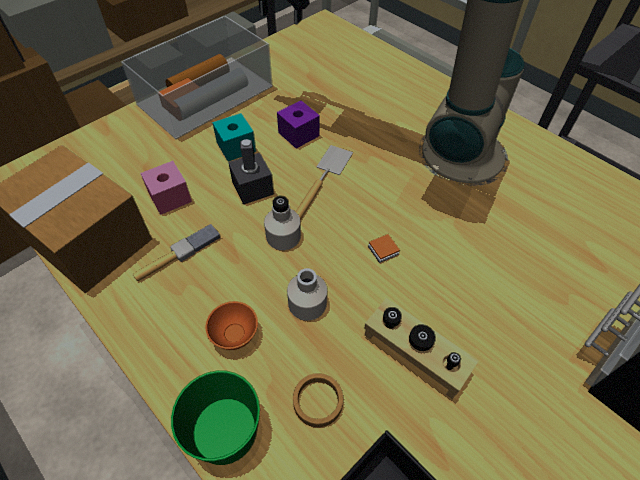

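View pics/top0.png

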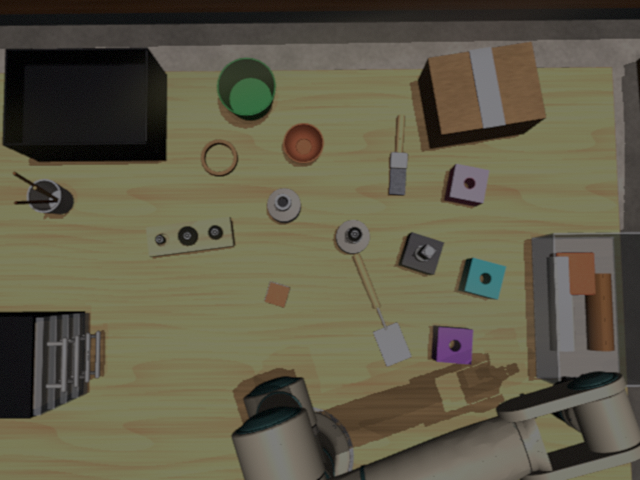

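Candidates in the scene picture:
- Bungs: (392,316), (422,336) which is the biggest, (454,360) which is the smallest, and the one on the closed bottle at (281,203). The middle size is (392,316).
- Bottles: open at (307,290), closed at (282,225).
- Stand: black at (250,180), holding the gauge. The pink, teal and purple blocks are decoys.

Next I'll check these in a close crop.

```bash
python3 - <<'E'
import cv2,numpy as np
t=cv2.imread("pics/top0.png"); s=cv2.imread("pics/scene0.png")
def c(im,x,y,w,h,k): return cv2.resize(im[y:y+h,x:x+w],None,fx=k,fy=k,interpolation=cv2.INTER_CUBIC)
a=np.hstack([c(s,360,295,130,100,3),c(s,270,255,80,100,3)[:, :], np.zeros((300,170,3),np.uint8)])
a=np.hstack([c(s,360,295,100,75,4),c(s,270,255,100,75,4)])
b=np.hstack([c(t,145,205,100,75,4),c(t,250,180,50,75,4),c(t,395,220,50,75,4)])
cv2.imwrite("pics/crop1.png",np.vstack([a,b]))
E
```

```text
(no output)
```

View pics/crop1.png

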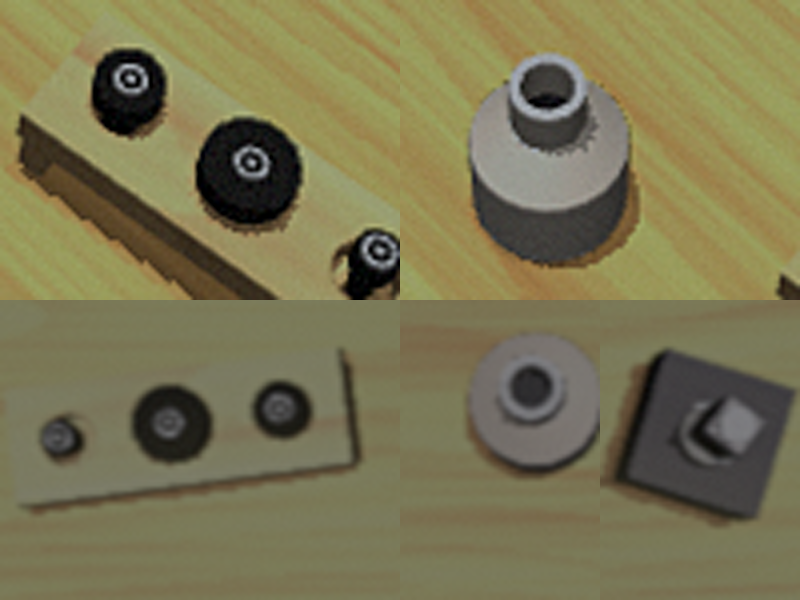

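```bash
cat > h.py <<'E'
import numpy as np, cv2
def cam(n):
    f=np.load(n+".npz"); F=240/np.tan(np.radians(float(f["vertical_fov"]))/2)
    return F,float(f["cx"]),float(f["cy"]),f["R"],f["t"]
def atz(n,u,v,z):
    F,cx,cy,R,t=cam(n); d=R.T@np.array([(u-cx)/F,(v-cy)/F,1]); C=-R.T@t
    return C+d*(z-C[2])/d[2]
def tri(us,ut):
    A=[];b=[]
    for n,(u,v) in(("scene",us),("top",ut)):
        F,cx,cy,R,t=cam(n); 
        for r,c in((0,(u-cx)/F),(1,(v-cy)/F)):
            A.append(R[r]-c*R[2]); b.append(c*t[2]-t[r])
    return np.linalg.lstsq(np.array(A),np.array(b),rcond=None)[0]
def proj(n,X):
    F,cx,cy,R,t=cam(n); p=R@np.asarray(X)+t; return np.array([F*p[0]/p[2]+cx,F*p[1]/p[2]+cy])
E
python3 - <<'E'
from h import *
np.set_printoptions(precision=4,suppress=True)
for nm,s,t,z in(("bung",(392.1,314.4),(214.6,231.4),.084),("rim",(306.9,276.6),(282.4,202.1),.105),("cap",(247,143),(429.6,250.4),.15)):
    print(nm,tri(s,t),atz("scene",*s,z),atz("top",*t,z))
t=cv2.imread("pics/top0.png"); s=cv2.imread("pics/scene0.png")
def c(im,x,y,w,h,k): return cv2.resize(im[y:y+h,x:x+w],None,fx=k,fy=k,interpolation=cv2.INTER_CUBIC)
b=np.hstack([c(s,222,130,56,84,7),c(t,395,225,56,84,7)])
cv2.imwrite("pics/crop2.png",np.clip(b*1.4,0,255))
E
```

```text
bung [0.5329 0.2043 0.0817] [0.5342 0.2046 0.084 ] [0.5325 0.2041 0.084 ]
rim [0.5983 0.0444 0.0982] [0.6016 0.0471 0.105 ] [0.597  0.0445 0.105 ]
cap [ 0.479  -0.2836  0.1438] [ 0.4817 -0.2765  0.15  ] [ 0.4799 -0.2835  0.15  ][ WARN:0@0.073] global loadsave.cpp:1063 imwrite_ Unsupported depth image for selected encoder is fallbacked to CV_8U.
```

View pics/crop2.png

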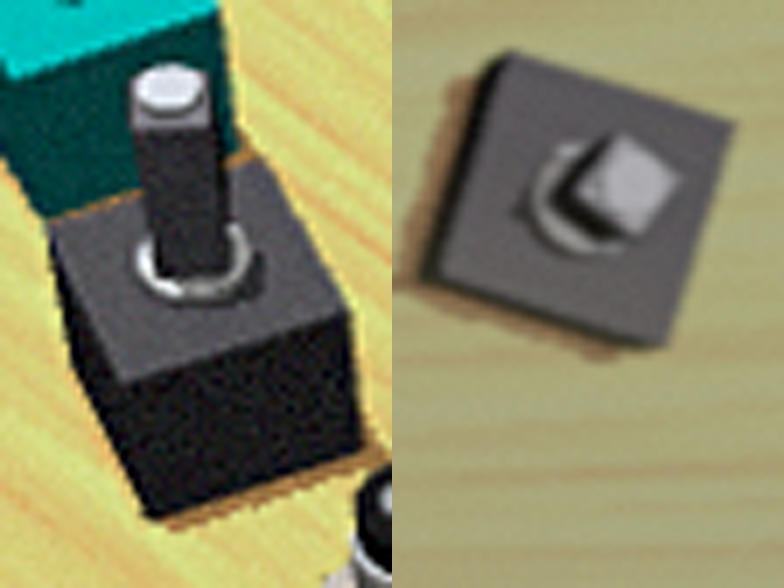

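```bash
cat >> h.py <<'E'
from scipy.spatial.transform import Rotation as Ro
def go(tgt,yaw=None):
    """units: turn about tool z first, then shift in the new tool axes. yaw=world angle of tool y (mod 180)"""
    from plant import status
    o=status.observe(); R=Ro.from_rotvec(o["orientation"]); M=R.as_matrix()
    y=np.degrees(np.arctan2(M[1,1],M[0,1])); print("t",round(o["time"],2),"tcp",o["tool_pos"].round(4),"yaw",round(y,2),"tilt",np.degrees(np.arccos(-M[2,2])).round(2),"w",round(o["gripper_width"],4),"F",o["wrist_force"].round(2),"q6",o["q"][5].round(2))
    rz=0
    if yaw is not None:
        a=(yaw-y+90)%180-90; rz=-a
        print("turn",round(a,2),"deg -> dr_z total",round(rz/4,3),"(other way",round((rz-np.sign(rz)*180)/4,2),")")
    M2=M@Ro.from_rotvec([0,0,np.radians(rz)]).as_matrix()
    print("shift units",(M2.T@(np.asarray(tgt)-o["tool_pos"])/.02).round(3))
E
python3 - <<'E'
from h import *
np.set_printoptions(precision=4,suppress=True)
P=lambda x,y:((x+.5)/7-.5+222,(y+.5)/7-.5+130)
T=lambda x,y:((x-392+.5)/7-.5+395,(y+.5)/7-.5+225)
a=atz("scene",*P(133,125),.146);b=atz("scene",*P(209,127),.146); print(a,b,np.degrees(np.arctan2(*(b-a)[1::-1])),np.linalg.norm(b-a))
c=[atz("top",*T(*p),.146) for p in((620,135),(682,180),(640,232),(575,185))]
for i in range(4):
    d=c[(i+1)%4]-c[i]; print(np.degrees(np.arctan2(d[1],d[0]))%90,np.linalg.norm(d))
print("cap top",tri(P(172,88),T(628,184)),atz("scene",*P(172,88),.15),np.mean(c,0))
# stand corners z=.07
for p,q in(((268,155),(735,125)),((350,310),(668,348)),((125,380),(440,275)),((50,230),(512,52))):
    print(atz("scene",*P(*p),.07)[:2],atz("top",*T(*q),.07)[:2])
small=atz("top",159.6,239,.084);mid=atz("top",214.6,231.4,.084); d=mid-small; print("rack dir",np.degrees(np.arctan2(d[1],d[0])),np.linalg.norm(d))
go([.533,.204,.16],7-0)
E
```

```text
[ 0.4985 -0.2787  0.146 ] [ 0.4816 -0.2618  0.146 ] 134.80432477682598 0.023939021088099234
53.13503464874286 0.024151887301916374
50.103203832030744 0.021356953968015076
53.28356891395197 0.02526783239408337
47.14299234078601 0.021510087749981133
cap top [ 0.4796 -0.2814  0.1479] [ 0.4813 -0.28    0.15  ] [ 0.4795 -0.2817  0.146 ]
[ 0.4298 -0.3064] [ 0.5028 -0.3314]
[ 0.4569 -0.2306] [ 0.4284 -0.3072]
[ 0.5307 -0.2565] [ 0.4534 -0.2316]
[ 0.5067 -0.3284] [ 0.5281 -0.2572]
rack dir -82.62933893882672 0.1293001400531112
t 0.1 tcp [ 0.1926 -0.4881  0.2305] yaw -68.47 tilt 0.08 w 0.0857 F [-0.18  0.69  0.38] q6 -0.07
turn 75.47 deg -> dr_z total -18.868 (other way 26.13 )
shift units [32.268 21.11   3.566]
```

Request:
play_rows(
  plan=[
    {"travel":[0.8,-0.5,0],"dr":[0,0,-0.94],"grip":1},
    {"travel":[0.8,-0.5,0],"dr":[0,0,-0.94],"grip":1},
    {"travel":[0.9,-0.5,0],"dr":[0,0,-0.94],"grip":1},
    {"travel":[0.9,-0.4,0],"dr":[0,0,-0.94],"grip":1},
    {"travel":[1,-0.3,0],"dr":[0,0,-0.94],"grip":1},
    {"travel":[1,-0.2,0],"dr":[0,0,-0.94],"grip":1},
    {"travel":[1,-0.1,0],"dr":[0,0,-0.94],"grip":1},
    {"travel":[1,0,0],"dr":[0,0,-0.94],"grip":1},
    {"travel":[1,0,0],"dr":[0,0,-0.94],"grip":1},
    {"travel":[1,0,0],"dr":[0,0,-0.94],"grip":1},
  ],
)

```text
time: 1.35
tool_pos: [0.3118, -0.3269, 0.2314]
orientation: [2.728, 1.557, 0.0]
wrist_force: [-1.0, 0.2, -0.3]
gripper_width: 0.0856
finger_force: 0.0
```

Request:
play_rows(
  plan=[
    {"travel":[1,0.1,0],"dr":[0,0,-0.94],"grip":1},
    {"travel":[1,0.2,0],"dr":[0,0,-0.94],"grip":1},
    {"travel":[1,0.2,0],"dr":[0,0,-0.94],"grip":1},
    {"travel":[1,0.3,0],"dr":[0,0,-0.94],"grip":1},
    {"travel":[1,0.3,0],"dr":[0,0,-0.94],"grip":1},
    {"travel":[1,0.3,0],"dr":[0,0,-0.94],"grip":1},
    {"travel":[1,0.4,0],"dr":[0,0,-0.94],"grip":1},
    {"travel":[1,0.4,0],"dr":[0,0,-0.94],"grip":1},
    {"travel":[1,0.5,0],"dr":[0,0,-0.94],"grip":1},
    {"travel":[1,0.5,0],"dr":[0,0,-0.94],"grip":1},
  ],
)

```text
time: 2.6
tool_pos: [0.4208, -0.1468, 0.2314]
orientation: [2.081, 2.353, 0.0]
wrist_force: [0.5, 0.2, -0.3]
gripper_width: 0.0855
finger_force: 0.0
```

```bash
python3 -c "
from h import *
go([.5333,.2043,.14],7.4)"
```

```text
t 2.6 tcp [ 0.4208 -0.1468  0.2314] yaw 7.02 tilt 0.03 w 0.0855 F [ 0.51  0.23 -0.26] q6 -0.54
turn 0.38 deg -> dr_z total -0.095 (other way 44.9 )
shift units [16.686  7.839  4.569]
```

Request:
play_rows(
  plan=[
    {"travel":[1,0.4,0],"dr":[0,0,0],"grip":1},
    {"travel":[1,0.4,0],"dr":[0,0,0],"grip":1},
    {"travel":[1,0.4,0],"dr":[0,0,0],"grip":1},
    {"travel":[1,0.4,0],"dr":[0,0,0],"grip":1},
    {"travel":[1,0.4,0],"dr":[0,0,0],"grip":1},
    {"travel":[1,0.4,0],"dr":[0,0,0],"grip":1},
    {"travel":[1,0.4,0],"dr":[0,0,0],"grip":1},
    {"travel":[1,0.4,0],"dr":[0,0,0],"grip":1},
    {"travel":[1,0.4,0.2],"dr":[0,0,0],"grip":1},
    {"travel":[1,0.4,0.4],"dr":[0,0,0],"grip":1},
  ],
)

```text
time: 3.85
tool_pos: [0.4764, 0.0611, 0.2196]
orientation: [2.083, 2.35, 0.001]
wrist_force: [0.5, -0.1, 0.4]
gripper_width: 0.0857
finger_force: 0.0
```

Request:
play_rows(
  plan=[
    {"travel":[1,0.4,0.4],"dr":[0,0,0],"grip":1},
    {"travel":[1,0.5,0.5],"dr":[0,0,0],"grip":1},
    {"travel":[1,0.5,0.5],"dr":[0,0,0],"grip":1},
    {"travel":[1,0.5,0.5],"dr":[0,0,0],"grip":1},
    {"travel":[1,0.5,0.5],"dr":[0,0,0],"grip":1},
    {"travel":[1,0.5,0.5],"dr":[0,0,0],"grip":1},
    {"travel":[0.6,0.5,0.5],"dr":[0,0,0],"grip":1},
    {"travel":[0,0.4,0.3],"dr":[0,0,0],"grip":1},
    {"travel":[0,0,0.3],"dr":[0,0,0],"grip":1},
    {"travel":[0,0,0],"dr":[0,0,0],"grip":1},
  ],
)

```text
time: 5.1
tool_pos: [0.5362, 0.1991, 0.1389]
orientation: [-2.087, -2.348, 0.001]
wrist_force: [0.6, -0.1, 0.1]
gripper_width: 0.0854
finger_force: 0.0
```

```bash
python3 -c "
from h import *
go([.5333,.2043,.065],7.4)"
```

```text
t 5.1 tcp [0.5362 0.1991 0.1389] yaw 6.73 tilt 0.05 w 0.0854 F [ 0.63 -0.06  0.15] q6 0.17
turn 0.67 deg -> dr_z total -0.168 (other way 44.83 )
shift units [ 0.275 -0.107  3.695]
```

Request:
play_rows(
  plan=[
    {"travel":[0.28,-0.11,0.2],"dr":[0,0,-0.17],"grip":1},
    {"travel":[0,0,0.6],"dr":[0,0,0],"grip":1},
    {"travel":[0,0,0.6],"dr":[0,0,0],"grip":1},
    {"travel":[0,0,0.6],"dr":[0,0,0],"grip":1},
    {"travel":[0,0,0.6],"dr":[0,0,0],"grip":1},
    {"travel":[0,0,0.5],"dr":[0,0,0],"grip":1},
    {"travel":[0,0,0.4],"dr":[0,0,0],"grip":1},
    {"travel":[0,0,0.2],"dr":[0,0,0],"grip":1},
    {"travel":[0,0,0],"dr":[0,0,0],"grip":1},
    {"travel":[0,0,0],"dr":[0,0,0],"grip":0.6},
  ],
)

```text
time: 6.35
tool_pos: [0.534, 0.205, 0.0658]
orientation: [2.073, 2.36, 0.001]
wrist_force: [-0.6, 0.1, 0.7]
gripper_width: 0.0701
finger_force: 0.0
```

```bash
python3 -c "
from h import *
from plant import viewer
go([.5333,.2043,.065],7.4)
f=viewer.grab_frame('scene')['color']
cv2.imwrite('pics/s1.png',cv2.resize(f[250:400,320:480],None,fx=4,fy=4,interpolation=2))"
```

```text
t 6.35 tcp [0.534  0.205  0.0658] yaw 7.41 tilt 0.05 w 0.0701 F [-0.57  0.12  0.72] q6 0.17
turn -0.01 deg -> dr_z total 0.003 (other way -45.0 )
shift units [-0.03  -0.042  0.039]
```

View pics/s1.png

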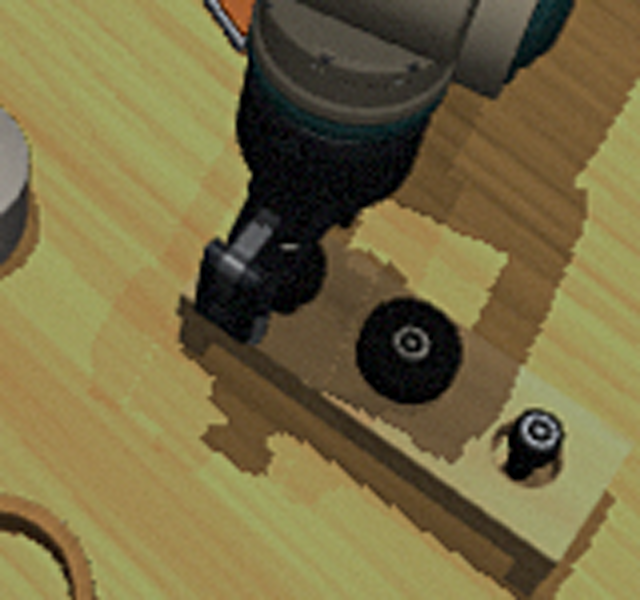

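The crop shows the near finger at about (235,290), beside the middle bung at about (290,275), and clear of the rack. I'll lower slightly, close and lift.

Request:
play_rows(
  plan=[
    {"travel":[0,0,0.13],"dr":[0,0,0],"grip":0.5},
    {"travel":[0,0,0],"dr":[0,0,0],"grip":0.42},
    {"travel":[0,0,0],"dr":[0,0,0],"grip":0.3},
    {"travel":[0,0,0],"dr":[0,0,0],"grip":0.2},
    {"travel":[0,0,0],"dr":[0,0,0],"grip":0.2},
    {"travel":[0,0,0],"dr":[0,0,0],"grip":0.2},
    {"travel":[0,0,-0.3],"dr":[0,0,0],"grip":0.2},
    {"travel":[0,0,-0.8],"dr":[0,0,0],"grip":0.2},
    {"travel":[0,0,-1],"dr":[0,0,0],"grip":0.2},
    {"travel":[0,0,-1],"dr":[0,0,0],"grip":0.2},
  ],
)

```text
time: 7.65
tool_pos: [0.534, 0.205, 0.1266]
orientation: [2.073, 2.36, 0.001]
wrist_force: [-0.3, -0.7, -0.8]
gripper_width: 0.032
finger_force: 59.4
```

```bash
python3 -c "
from h import *
go([.5993,.0458,.16])"
```

```text
t 7.65 tcp [0.534  0.205  0.1266] yaw 7.41 tilt 0.06 w 0.032 F [-0.27 -0.71 -0.82] q6 0.17
shift units [-8.314  2.215 -1.671]
```

Request:
play_rows(
  plan=[
    {"travel":[0,0,-0.6],"dr":[0,0,0],"grip":0.2},
    {"travel":[-0.9,0.2,-0.6],"dr":[0,0,0],"grip":0.2},
    {"travel":[-1,0.3,0],"dr":[0,0,0],"grip":0.2},
    {"travel":[-1,0.3,0],"dr":[0,0,0],"grip":0.2},
    {"travel":[-1,0.3,0],"dr":[0,0,0],"grip":0.2},
    {"travel":[-1,0.3,0],"dr":[0,0,0],"grip":0.2},
    {"travel":[-1,0.3,0],"dr":[0,0,0],"grip":0.2},
    {"travel":[-1,0.3,0],"dr":[0,0,0],"grip":0.2},
    {"travel":[-1,0.2,0],"dr":[0,0,0],"grip":0.2},
    {"travel":[-0.4,0,0],"dr":[0,0,0],"grip":0.2},
  ],
)

```text
time: 8.9
tool_pos: [0.5991, 0.0446, 0.1486]
orientation: [-2.075, -2.359, 0.0]
wrist_force: [-0.2, 0.4, 0.1]
gripper_width: 0.0319
finger_force: 59.5
```

```bash
python3 -c "
from h import *
from plant import viewer
go([.5993,.0458,.14])
fs=viewer.grab_frame('scene')['color'];ft=viewer.grab_frame('top')['color']
c=lambda f,x,y:cv2.resize(f[y:y+90,x:x+60],None,fx=6.5,fy=6.5,interpolation=2)
cv2.imwrite('pics/s2.png',np.clip(np.hstack([c(fs,277,220),c(ft,252,160)]).astype(float)*1.5,0,255).astype(np.uint8))"
```

```text
t 8.9 tcp [0.5991 0.0446 0.1486] yaw 7.34 tilt 0.01 w 0.0319 F [-0.21  0.45  0.05] q6 -0.12
shift units [0.061 0.016 0.428]
```

View pics/s2.png

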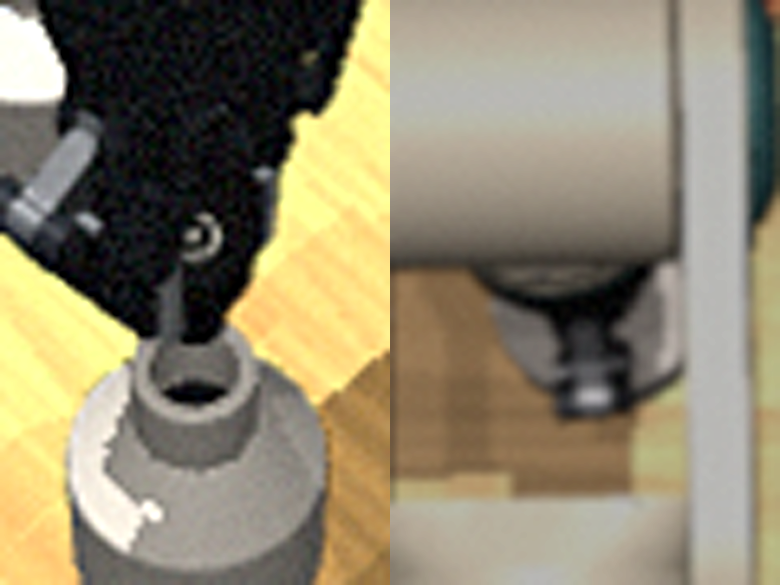

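```bash
python3 - <<'E'
from h import *
P=lambda x,y:((x+.5)/6.5-.5+277,(y+.5)/6.5-.5+220)
m=atz("scene",*P(199,236),.1694); r=atz("scene",*P(195,374),.105)
print(m,r,m-r)
a=np.linspace(0,2*np.pi,13)
X=r+np.c_[.019*np.cos(a),.019*np.sin(a),0*a]
p=np.array([(proj("scene",x)+.5-[277,220])*6.5-.5 for x in X]); print("rim outline",p.min(0),p.max(0))
E
```

```text
[0.5984696  0.04547605 0.1694    ] [0.60280605 0.0475249  0.105     ] [-0.00433645 -0.00204885  0.0644    ]
rim outline [130.86916127 320.21725635] [258.72599112 429.12143247]
```

```bash
python3 - <<'E'
from h import *
from scipy.ndimage import map_coordinates
a=np.linspace(0,2*np.pi,120,endpoint=False)
circ=[(.019,.105),(.013,.105)]
for n in("scene","top"):
    g=cv2.GaussianBlur(np.load(n+".npz")["color"].astype(np.float32).mean(2),(0,0),.8)
    def samp(x,y,r,z):
        p=np.array([proj(n,(x+r*np.cos(t),y+r*np.sin(t),z)) for t in a]); return map_coordinates(g,[p[:,1],p[:,0]],order=1)
    best=[]
    for x in np.arange(.590,.610,.0005):
        for y in np.arange(.038,.055,.0005):
            ring=samp(x,y,.016,.105)
            s_in=np.minimum(ring-samp(x,y,.0105,.105),40).mean()   # bright ring vs bore
            s_out=np.minimum(np.abs(ring-samp(x,y,.0215,.105)),40).mean()
            best.append((s_in+s_out-ring.std(),s_in+s_out,x,y))
    best.sort(reverse=True); B=np.array(best[:15]); print(n,B[:3].round(4),B.mean(0).round(4))
E
```

```text
Still running in the background as job /tmp/bash_jobs.1000/7a2e80a4e82c (pid 774). You'll get a notice when it ends.
```

```bash
kill -- -$(cat /tmp/bash_jobs.1000/7a2e80a4e82c/pid); sed -i 's/^def cam/import functools\n@functools.cache\ndef cam/' h.py; timeout 100 python3 - <<'E'
from h import *
from scipy.ndimage import map_coordinates
a=np.linspace(0,2*np.pi,60,endpoint=False)
for n in("scene","top"):
    g=cv2.GaussianBlur(np.load(n+".npz")["color"].astype(np.float32).mean(2),(0,0),.8)
    F,cx,cy,R,t=cam(n)
    def samp(x,y,r,z):
        p=R@np.array([x+r*np.cos(a),y+r*np.sin(a),z+0*a])+t[:,None]
        return map_coordinates(g,[F*p[1]/p[2]+cy,F*p[0]/p[2]+cx],order=1)
    best=[]
    for x in np.arange(.590,.610,.0005):
        for y in np.arange(.038,.055,.0005):
            ring=samp(x,y,.016,.105)
            s=np.minimum(ring-samp(x,y,.0105,.105),40).mean()+np.minimum(np.abs(ring-samp(x,y,.0215,.105)),40).mean()
            best.append((s-ring.std(),s,x,y))
    best.sort(reverse=True); B=np.array(best[:15]); print(n,B[:3].round(4),B.mean(0).round(4))
E
```

```text
scene [[6.81628e+01 7.08887e+01 6.01000e-01 4.55000e-02]
 [6.78939e+01 7.07047e+01 6.01500e-01 4.55000e-02]
 [6.76491e+01 7.08453e+01 6.01000e-01 4.50000e-02]] [6.64951e+01 6.99115e+01 6.01200e-01 4.54000e-02]
top [[4.62485e+01 5.05209e+01 5.99500e-01 4.55000e-02]
 [4.62426e+01 4.98815e+01 5.99000e-01 4.50000e-02]
 [4.62218e+01 5.00380e+01 5.99000e-01 4.55000e-02]] [4.52095e+01 4.95317e+01 5.99400e-01 4.50000e-02]
```

Fitted rim: scene (0.6012, 0.0454), top (0.5994, 0.0450). The difference matches the usual camera bias. I'll aim at (0.601, 0.045) and start inserting.

Request:
play_rows(
  plan=[
    {"travel":[0,0.1,0.2],"dr":[0,0,0],"grip":0.2},
    {"travel":[0,0,0.2],"dr":[0,0,0],"grip":0.2},
    {"travel":[0,0,0.2],"dr":[0,0,0],"grip":0.2},
    {"travel":[0,0,0.2],"dr":[0,0,0],"grip":0.2},
    {"travel":[0,0,0.2],"dr":[0,0,0],"grip":0.2},
    {"travel":[0,0,0.2],"dr":[0,0,0],"grip":0.2},
    {"travel":[0,0,0.1],"dr":[0,0,0],"grip":0.2},
    {"travel":[0,0,0.1],"dr":[0,0,0],"grip":0.2},
    {"travel":[0,0,0],"dr":[0,0,0],"grip":0.2},
    {"travel":[0,0,0],"dr":[0,0,0],"grip":0.2},
  ],
)

```text
time: 10.25
tool_pos: [0.6009, 0.0462, 0.1208]
orientation: [2.073, 2.36, 0.0]
wrist_force: [0.1, -0.1, -1.1]
gripper_width: 0.0319
finger_force: 59.5
```

```bash
python3 -c "
from h import *
go([.601,.045,.112])
from plant import status
print(status.observe()['wrist_torque'])"
```

```text
t 10.25 tcp [0.6009 0.0462 0.1208] yaw 7.41 tilt 0.02 w 0.0319 F [ 0.13 -0.05 -1.1 ] q6 -0.11
shift units [-0.06  -0.     0.442]
[ 0.04612818  0.03316883 -0.01022126]
```

Request:
play_rows(
  plan=[
    {"travel":[-0.05,0,0.1],"dr":[0,0,0],"grip":0.2},
    {"travel":[0,0,0.1],"dr":[0,0,0],"grip":0.2},
    {"travel":[0,0,0.1],"dr":[0,0,0],"grip":0.2},
    {"travel":[0,0,0.05],"dr":[0,0,0],"grip":0.2},
    {"travel":[0,0,0.05],"dr":[0,0,0],"grip":0.2},
    {"travel":[0,0,0.05],"dr":[0,0,0],"grip":0.2},
    {"travel":[0,0,0],"dr":[0,0,0],"grip":0.2},
    {"travel":[0,0,0],"dr":[0,0,0],"grip":0.2},
    {"travel":[0,0,0],"dr":[0,0,0],"grip":0.2},
    {"travel":[0,0,0],"dr":[0,0,0],"grip":0.2},
  ],
)

```text
time: 11.5
tool_pos: [0.6009, 0.0452, 0.1117]
orientation: [2.073, 2.36, -0.0]
wrist_force: [0.7, -0.6, -0.2]
gripper_width: 0.0319
finger_force: 59.5
```

```bash
python3 -c "
from h import *
from plant import viewer
go([.601,.045,.11])
fs=viewer.grab_frame('scene')['color']
cv2.imwrite('pics/s3.png',np.clip(cv2.resize(fs[220:310,262:352],None,fx=6.5,fy=6.5,interpolation=2).astype(float)*1.6,0,255).astype(np.uint8))"
```

```text
t 11.5 tcp [0.6009 0.0452 0.1117] yaw 7.41 tilt 0.01 w 0.0319 F [ 0.65 -0.55 -0.24] q6 -0.12
shift units [-0.011  0.002  0.086]
```

View pics/s3.png

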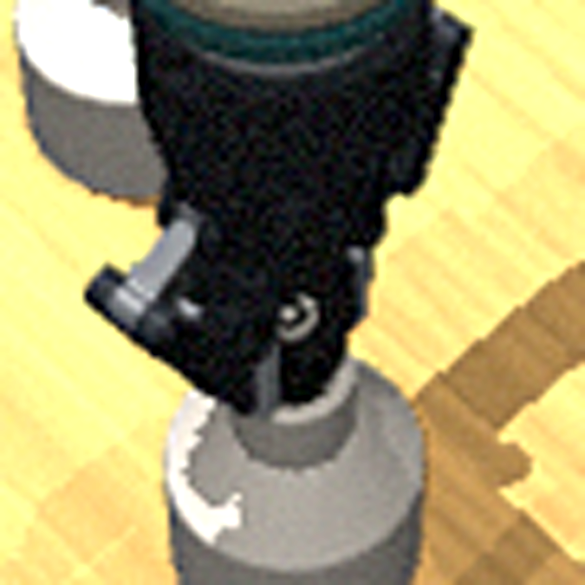

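The bung is in the neck, with its head just above the rim at (295,410) and its mark at (297,316). No side force. I'll lower until it touches.

Request:
play_rows(
  plan=[
    {"travel":[0,0,0.03],"dr":[0,0,0],"grip":0.2},
    {"travel":[0,0,0.02],"dr":[0,0,0],"grip":0.2},
    {"travel":[0,0,0.02],"dr":[0,0,0],"grip":0.2},
    {"travel":[0,0,0.02],"dr":[0,0,0],"grip":0.2},
    {"travel":[0,0,0],"dr":[0,0,0],"grip":0.2},
    {"travel":[0,0,0],"dr":[0,0,0],"grip":0.2},
    {"travel":[0,0,0],"dr":[0,0,0],"grip":0.2},
    {"travel":[0,0,0],"dr":[0,0,0],"grip":0.2},
    {"travel":[0,0,0],"dr":[0,0,0],"grip":0.2},
    {"travel":[0,0,0],"dr":[0,0,0],"grip":0.2},
  ],
)

```text
time: 12.8
tool_pos: [0.6009, 0.0452, 0.1099]
orientation: [2.073, 2.36, -0.0]
wrist_force: [0.3, 0.3, -0.3]
gripper_width: 0.0324
finger_force: 59.5
```

Request:
play_rows(
  plan=[
    {"travel":[0,0,0.02],"dr":[0,0,0],"grip":0.2},
    {"travel":[0,0,0.02],"dr":[0,0,0],"grip":0.2},
    {"travel":[0,0,0.01],"dr":[0,0,0],"grip":0.2},
    {"travel":[0,0,0],"dr":[0,0,0],"grip":0.2},
    {"travel":[0,0,0],"dr":[0,0,0],"grip":0.2},
    {"travel":[0,0,0],"dr":[0,0,0],"grip":0.2},
    {"travel":[0,0,0],"dr":[0,0,0],"grip":0.2},
    {"travel":[0,0,0],"dr":[0,0,0],"grip":0.2},
    {"travel":[0,0,0],"dr":[0,0,0],"grip":0.2},
    {"travel":[0,0,0],"dr":[0,0,0],"grip":0.2},
  ],
)

```text
time: 14.05
tool_pos: [0.6009, 0.0452, 0.1089]
orientation: [2.073, 2.36, -0.0]
wrist_force: [-0.1, -0.5, -0.7]
gripper_width: 0.032
finger_force: 59.5
```

Request:
play_rows(
  plan=[
    {"travel":[0,0,0],"dr":[0,0,0],"grip":0.42},
    {"travel":[0,0,0],"dr":[0,0,0],"grip":0.5},
    {"travel":[0,0,0],"dr":[0,0,0],"grip":0.8},
    {"travel":[0,0,0],"dr":[0,0,0],"grip":1},
    {"travel":[0,0,-0.5],"dr":[0,0,0],"grip":1},
    {"travel":[0,0,-1],"dr":[0,0,0],"grip":1},
    {"travel":[0,0,-1],"dr":[0,0,0],"grip":1},
    {"travel":[0,0,-1],"dr":[0,0,0],"grip":1},
    {"travel":[0,0,-1],"dr":[0,0,0],"grip":1},
    {"travel":[0,0,-1],"dr":[0,0,0],"grip":1},
  ],
)

```text
time: 15.3
tool_pos: [0.6011, 0.0453, 0.2216]
orientation: [2.072, 2.359, 0.002]
wrist_force: [0.3, -0.8, 0.2]
gripper_width: 0.0853
finger_force: 0.0
```

```bash
python3 -c "
from h import *
from plant import viewer
go([.480,-.281,.22],-42)
fs=viewer.grab_frame('scene')['color']
cv2.imwrite('pics/s4.png',np.clip(cv2.resize(fs[240:330,262:352],None,fx=6.5,fy=6.5,interpolation=2).astype(float)*1.6,0,255).astype(np.uint8))"
```

```text
t 15.3 tcp [0.6011 0.0453 0.2216] yaw 7.41 tilt 0.13 w 0.0853 F [ 0.29 -0.83  0.17] q6 -0.12
turn -49.41 deg -> dr_z total 12.354 (other way -32.65 )
shift units [-16.175   6.415   0.067]
```

View pics/s4.png

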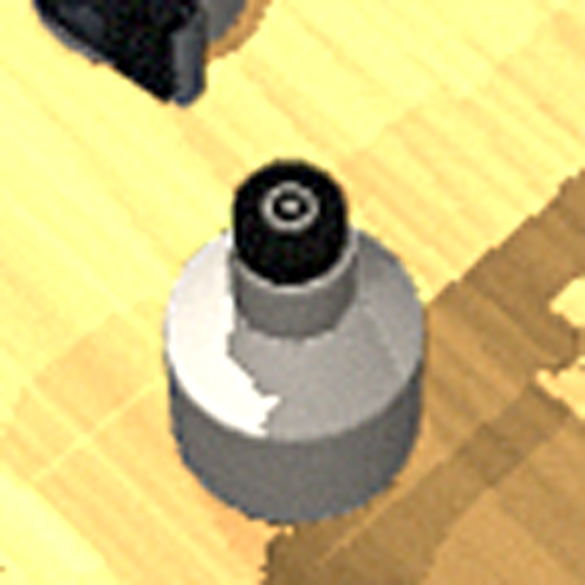

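The bung is seated straight, head flat on the rim, mark at crop (290,206), which is pixel (306.2, 271.3). Now the gauge.

Request:
play_rows(
  plan=[
    {"travel":[-0.8,-0.4,0],"dr":[0,0,0.62],"grip":1},
    {"travel":[-0.8,-0.4,0],"dr":[0,0,0.62],"grip":1},
    {"travel":[-0.8,-0.3,0],"dr":[0,0,0.62],"grip":1},
    {"travel":[-0.8,-0.3,0],"dr":[0,0,0.62],"grip":1},
    {"travel":[-0.8,-0.2,0],"dr":[0,0,0.62],"grip":1},
    {"travel":[-0.9,-0.2,0],"dr":[0,0,0.62],"grip":1},
    {"travel":[-0.9,-0.2,0],"dr":[0,0,0.62],"grip":1},
    {"travel":[-0.9,-0.1,0],"dr":[0,0,0.62],"grip":1},
    {"travel":[-0.9,-0.1,0],"dr":[0,0,0.62],"grip":1},
    {"travel":[-0.9,0,0],"dr":[0,0,0.62],"grip":1},
  ],
)

```text
time: 16.6
tool_pos: [0.5447, -0.1243, 0.2189]
orientation: [2.534, 1.856, 0.0]
wrist_force: [-0.1, -0.2, -0.1]
gripper_width: 0.0852
finger_force: 0.0
```

Request:
play_rows(
  plan=[
    {"travel":[-0.9,0,0],"dr":[0,0,0.62],"grip":1},
    {"travel":[-0.9,0,0],"dr":[0,0,0.62],"grip":1},
    {"travel":[-0.9,0.1,0],"dr":[0,0,0.62],"grip":1},
    {"travel":[-0.9,0.1,0],"dr":[0,0,0.62],"grip":1},
    {"travel":[-0.9,0.2,0],"dr":[0,0,0.62],"grip":1},
    {"travel":[-0.9,0.2,0],"dr":[0,0,0.62],"grip":1},
    {"travel":[-0.8,0.2,0],"dr":[0,0,0.62],"grip":1},
    {"travel":[-0.8,0.3,0],"dr":[0,0,0.62],"grip":1},
    {"travel":[-0.4,0.3,0],"dr":[0,0,0.62],"grip":1},
    {"travel":[0,0,0],"dr":[0,0,0.57],"grip":1},
  ],
)

```text
time: 17.85
tool_pos: [0.5032, -0.2704, 0.2188]
orientation: [-2.872, -1.273, 0.0]
wrist_force: [-0.1, -0.2, 0.2]
gripper_width: 0.0851
finger_force: 0.0
```

```bash
timeout 100 python3 - <<'E'
from h import *
go([.480,-.281,.094],-42)
# fit handle yaw: dark front face in scene: fit square prism corners via yaw scan on the silhouettes (front-left/right bottom edges)
P=lambda x,y:((x+.5)/7-.5+222,(y+.5)/7-.5+130)
for yaw in range(38,62,4):
    c,s=np.cos(np.radians(yaw)),np.sin(np.radians(yaw)); out=[]
    for sx,sy in((1,1),(1,-1),(-1,-1),(-1,1)):
        X=[.481+.013*(c*sx-s*sy),-.280+.013*(s*sx+c*sy)]
        out.append(((proj("scene",X+[.146])-[222,130]+.5)*7-.5).round(0).tolist()+((proj("top",[X[0]-.0015,X[1]-.0015,.146])-[395,225]+.5)*7+391.5*np.array([1,0])-[0,.5]).round(0).tolist())
    print(yaw,out)
E
```

```text
t 17.85 tcp [ 0.5032 -0.2704  0.2188] yaw -42.19 tilt 0.01 w 0.0851 F [-0.09 -0.19  0.19] q6 0.18
turn 0.19 deg -> dr_z total -0.049 (other way 44.95 )
shift units [-1.169 -0.506  6.238]
38 [[205.0, 129.0, 571.0, 176.0], [124.0, 121.0, 634.0, 125.0], [144.0, 65.0, 686.0, 189.0], [224.0, 74.0, 623.0, 240.0]]
42 [[208.0, 128.0, 571.0, 180.0], [126.0, 123.0, 630.0, 125.0], [141.0, 67.0, 687.0, 185.0], [221.0, 72.0, 627.0, 241.0]]
46 [[212.0, 126.0, 571.0, 184.0], [129.0, 125.0, 626.0, 125.0], [138.0, 69.0, 687.0, 181.0], [219.0, 70.0, 631.0, 241.0]]
50 [[215.0, 124.0, 571.0, 188.0], [132.0, 127.0, 622.0, 125.0], [134.0, 71.0, 686.0, 177.0], [216.0, 68.0, 635.0, 241.0]]
54 [[218.0, 122.0, 572.0, 192.0], [134.0, 129.0, 618.0, 126.0], [132.0, 73.0, 686.0, 173.0], [213.0, 66.0, 639.0, 240.0]]
58 [[220.0, 119.0, 572.0, 196.0], [138.0, 130.0, 614.0, 127.0], [129.0, 75.0, 685.0, 169.0], [210.0, 64.0, 643.0, 239.0]]
```

Request:
play_rows(
  plan=[
    {"travel":[-0.6,-0.25,0],"dr":[0,0,0],"grip":1},
    {"travel":[-0.57,-0.26,0],"dr":[0,0,0],"grip":1},
    {"travel":[0,0,0.6],"dr":[0,0,0],"grip":1},
    {"travel":[0,0,0.8],"dr":[0,0,0],"grip":1},
    {"travel":[0,0,0.9],"dr":[0,0,0],"grip":1},
    {"travel":[0,0,0.9],"dr":[0,0,0],"grip":1},
    {"travel":[0,0,0.9],"dr":[0,0,0],"grip":1},
    {"travel":[0,0,0.9],"dr":[0,0,0],"grip":1},
    {"travel":[0,0,0.8],"dr":[0,0,0],"grip":1},
    {"travel":[0,0,0.3],"dr":[0,0,0],"grip":0.7},
  ],
)

```text
time: 19.1
tool_pos: [0.4796, -0.2798, 0.0955]
orientation: [-2.869, -1.277, 0.001]
wrist_force: [-0.8, 0.1, -0.2]
gripper_width: 0.0697
finger_force: 0.0
```

```bash
timeout 100 python3 - <<'E'
from h import *
from plant import viewer
go([.480,-.281,.094],-42)
fs=viewer.grab_frame('scene')['color']
cv2.imwrite('pics/s5.png',np.clip(cv2.resize(fs[120:220,200:300],None,fx=6,fy=6,interpolation=2).astype(float)*1.6,0,255).astype(np.uint8))
E
```

```text
t 19.1 tcp [ 0.4796 -0.2798  0.0955] yaw -41.99 tilt 0.1 w 0.0697 F [-0.77  0.12 -0.21] q6 0.14
turn -0.01 deg -> dr_z total 0.003 (other way -45.0 )
shift units [-0.029  0.055  0.073]
```

View pics/s5.png

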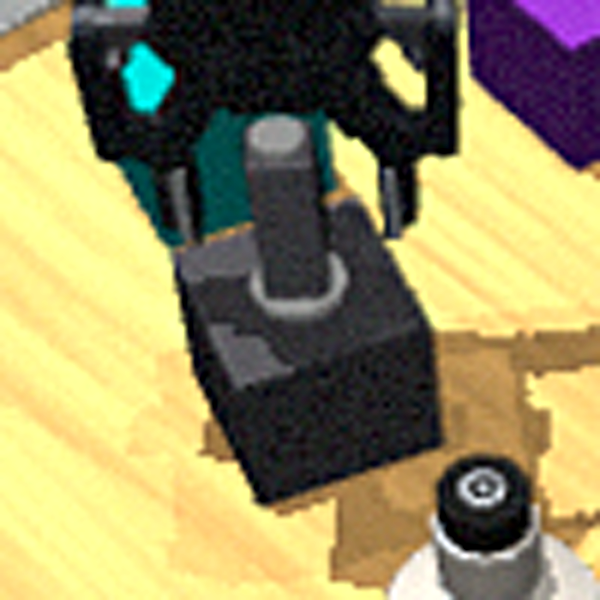

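The crop shows the fingers on both sides of the handle, tips at (190,240) and (395,235), handle at x≈287 between them. The handle faces are parallel to the pads. Closing and lifting.

Request:
play_rows(
  plan=[
    {"travel":[0,0,0],"dr":[0,0,0],"grip":0.5},
    {"travel":[0,0,0],"dr":[0,0,0],"grip":0.35},
    {"travel":[0,0,0],"dr":[0,0,0],"grip":0.2},
    {"travel":[0,0,0],"dr":[0,0,0],"grip":0.1},
    {"travel":[0,0,0],"dr":[0,0,0],"grip":0.1},
    {"travel":[0,0,0],"dr":[0,0,0],"grip":0.1},
    {"travel":[0,0,-0.3],"dr":[0,0,0],"grip":0.1},
    {"travel":[0,0,-0.7],"dr":[0,0,0],"grip":0.1},
    {"travel":[0,0,-1],"dr":[0,0,0],"grip":0.1},
    {"travel":[0,0,-1],"dr":[0,0,0],"grip":0.1},
  ],
)

```text
time: 20.4
tool_pos: [0.4799, -0.28, 0.158]
orientation: [-2.87, -1.278, 0.0]
wrist_force: [0.2, -0.3, -1.1]
gripper_width: 0.0253
finger_force: 58.9
```

Request:
play_rows(
  plan=[
    {"travel":[0,0,-1],"dr":[0,0,0],"grip":0.1},
    {"travel":[0,0,-1],"dr":[0,0,0],"grip":0.1},
    {"travel":[0,0,-1],"dr":[0,0,0],"grip":0.1},
    {"travel":[0,0,-1],"dr":[0,0,0],"grip":0.1},
    {"travel":[0,0,-0.8],"dr":[0,0,0],"grip":0.1},
    {"travel":[0,0,0],"dr":[0,0,0],"grip":0.1},
    {"travel":[0,0,0],"dr":[0,0,0],"grip":0.1},
    {"travel":[0,0,0],"dr":[0,0,0],"grip":0.1},
    {"travel":[0,0,0],"dr":[0,0,0],"grip":0.1},
    {"travel":[0,0,0],"dr":[0,0,0],"grip":0.1},
  ],
)

```text
time: 21.65
tool_pos: [0.4799, -0.2801, 0.2526]
orientation: [-2.87, -1.278, 0.0]
wrist_force: [-0.5, -0.4, -2.0]
gripper_width: 0.0253
finger_force: 59.1
```

```bash
timeout 100 python3 - <<'E'
from h import *
# mark in scene picture: s4 (290,206)/6.5 +(262,240); s5 (483,487)/6+(200,120)
for u,v in(((290.5)/6.5-.5+262,206.5/6.5-.5+240),(483.5/6-.5+200,487.5/6-.5+120)): print(u,v,atz("scene",u,v,.121))
go([.600,.045,.25])
E
```

```text
306.1923076923077 271.2692307692308 [0.60127155 0.04506512 0.121     ]
280.0833333333333 200.75 [ 0.52330497 -0.11934343  0.121     ]
t 21.65 tcp [ 0.4799 -0.2801  0.2526] yaw -41.99 tilt 0.02 w 0.0253 F [-0.51 -0.45 -2.02] q6 0.14
shift units [16.097 -6.411  0.133]
```

Request:
play_rows(
  plan=[
    {"travel":[0.4,-0.2,0],"dr":[0,0,0],"grip":0.1},
    {"travel":[0.8,-0.3,0],"dr":[0,0,0],"grip":0.1},
    {"travel":[0.9,-0.4,0],"dr":[0,0,0],"grip":0.1},
    {"travel":[0.9,-0.4,0],"dr":[0,0,0],"grip":0.1},
    {"travel":[0.9,-0.4,0],"dr":[0,0,0],"grip":0.1},
    {"travel":[0.9,-0.4,0],"dr":[0,0,0],"grip":0.1},
    {"travel":[0.9,-0.4,0],"dr":[0,0,0],"grip":0.1},
    {"travel":[0.9,-0.4,0],"dr":[0,0,0],"grip":0.1},
    {"travel":[0.9,-0.4,0],"dr":[0,0,0],"grip":0.1},
    {"travel":[0.9,-0.3,0],"dr":[0,0,0],"grip":0.1},
  ],
)

```text
time: 22.9
tool_pos: [0.5393, -0.1058, 0.253]
orientation: [2.87, 1.278, 0.0]
wrist_force: [-0.2, 0.4, -1.3]
gripper_width: 0.0251
finger_force: 59.1
```

Request:
play_rows(
  plan=[
    {"travel":[0.9,-0.4,0],"dr":[0,0,0],"grip":0.1},
    {"travel":[0.9,-0.3,0],"dr":[0,0,0],"grip":0.1},
    {"travel":[0.9,-0.3,0],"dr":[0,0,0],"grip":0.1},
    {"travel":[0.9,-0.3,0],"dr":[0,0,0],"grip":0.1},
    {"travel":[0.9,-0.3,0],"dr":[0,0,0],"grip":0.1},
    {"travel":[0.9,-0.3,0],"dr":[0,0,0],"grip":0.1},
    {"travel":[0.9,-0.3,0],"dr":[0,0,0],"grip":0.1},
    {"travel":[0.8,-0.3,0.3],"dr":[0,0,0],"grip":0.1},
    {"travel":[0.4,-0.2,0.5],"dr":[0,0,0],"grip":0.1},
    {"travel":[0,0,0.2],"dr":[0,0,0],"grip":0.1},
  ],
)

```text
time: 24.15
tool_pos: [0.5987, 0.041, 0.2312]
orientation: [-2.869, -1.279, 0.003]
wrist_force: [-0.5, -0.3, -1.6]
gripper_width: 0.0255
finger_force: 59.1
```

```bash
timeout 100 python3 - <<'E'
from h import *
go([.6005,.045,.2165])
E
```

```text
t 24.15 tcp [0.5987 0.041  0.2312] yaw -41.95 tilt 0.13 w 0.0255 F [-0.47 -0.28 -1.61] q6 0.74
shift units [ 0.208 -0.065  0.737]
```

Request:
play_rows(
  plan=[
    {"travel":[0.1,-0.03,0],"dr":[0,0,0],"grip":0.1},
    {"travel":[0,0,0.2],"dr":[0,0,0],"grip":0.1},
    {"travel":[0,0,0.2],"dr":[0,0,0],"grip":0.1},
    {"travel":[0,0,0.2],"dr":[0,0,0],"grip":0.1},
    {"travel":[0,0,0.1],"dr":[0,0,0],"grip":0.1},
    {"travel":[0,0,0],"dr":[0,0,0],"grip":0.1},
    {"travel":[0,0,0],"dr":[0,0,0],"grip":0.1},
    {"travel":[0,0,0],"dr":[0,0,0],"grip":0.1},
    {"travel":[0,0,0],"dr":[0,0,0],"grip":0.1},
    {"travel":[0,0,0],"dr":[0,0,0],"grip":0.1},
  ],
)

```text
time: 25.4
tool_pos: [0.6, 0.0424, 0.2189]
orientation: [2.87, 1.278, 0.0]
wrist_force: [0.0, -0.1, -2.7]
gripper_width: 0.0251
finger_force: 59.1
```

```bash
timeout 100 python3 - <<'E'
from h import *
from plant import viewer
go([.6005,.045,.2065])
c=lambda f,x,y:cv2.resize(f[y:y+90,x:x+60],None,fx=6.5,fy=6.5,interpolation=2)
fs=viewer.grab_frame('scene')['color'];ft=viewer.grab_frame('top')['color']
cv2.imwrite('pics/s6.png',np.clip(np.hstack([c(fs,277,220),c(ft,252,160)]).astype(float)*1.6,0,255).astype(np.uint8))
E
```

```text
t 25.4 tcp [0.6    0.0424 0.2189] yaw -41.99 tilt 0.01 w 0.0251 F [ 0.04 -0.09 -2.67] q6 0.74
shift units [ 0.113 -0.066  0.621]
```

View pics/s6.png

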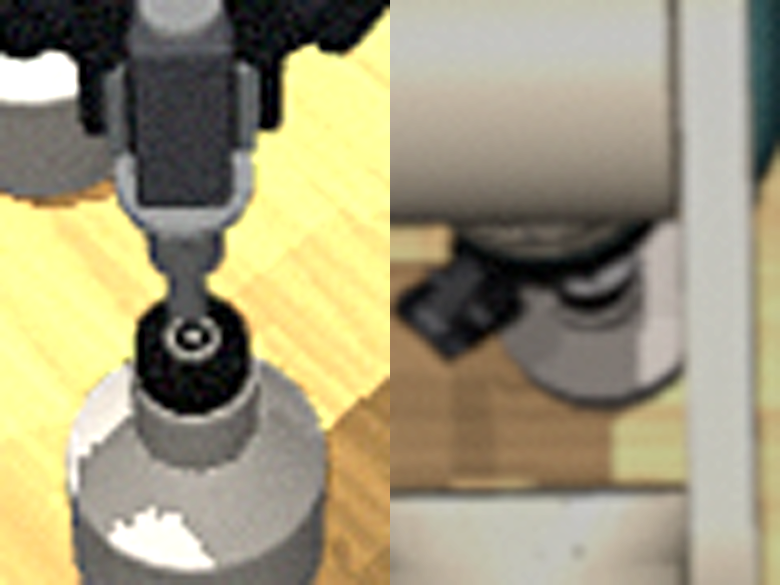

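```bash
timeout 100 python3 - <<'E'
from h import *
P=lambda x,y:((x+.5)/6.5-.5+277,(y+.5)/6.5-.5+220)
Q=lambda X:(proj("scene",X)+.5-[277,220])*6.5-.5
print("mark",atz("scene",*P(193,338),.121))
for z in(.131,.1334): print("tcp axis tip px",Q([.6,.0424,z]), "front edge", Q([.6+.0042,.0424+.0043,z]))
im=cv2.imread("pics/s6.png")[:,:390].mean(2)
for y in range(240,335,6): print(y,im[y,140:250:5].astype(int))
E
```

```text
mark [0.60162626 0.04566025 0.121     ]
tcp axis tip px [189.02331555 308.7005231 ] front edge [188.41221341 326.54973599]
tcp axis tip px [188.9186802  304.08804633] front edge [188.30581068 321.95728102]
240 [215 155  68  52  95 105  98  93  93  89  89  95  96  85  72  43  70 161
 226 227 224 224]
246 [216 183  90  55  82  86  87  85  78  68  72  78  82  82  76  52  74 154
 224 224 223 223]
252 [217 194  88  48  83  86  88  87  86  85  81  80  80  80  76  57  78 155
 220 222 221 222]
258 [219 214 109  52  77  82  81  84  89  92  88  85  84  80  63  60 101 174
 219 219 217 221]
264 [218 218 169  97  63  77  82  86  89  87  90  85  79  74  61  83 151 211
 219 220 217 215]
270 [219 221 218 160  84  77  77  86  90  84  92  83  72  72  86 141 201 216
 211 217 219 217]
276 [220 222 223 221 197 133  84  75  87  85  81  78  87 124 193 219 218 211
 211 210 218 221]
282 [214 222 224 222 215 167  82  61  84  89  86  75  79 123 204 220 220 216
 213 212 212 212]
288 [211 215 222 223 220 184  91  66  88  86  87  71  68 106 186 224 224 219
 219 216 207 199]
294 [213 211 220 227 224 155  85  69  86  90  88  76  62  63  88 146 206 221
 219 212 202 197]
300 [219 215 210 178 119  83  77  84  89  90  88  84  72  47  17  38  83 129
 172 213 217 206]
306 [218 208 137  50  13  33  71  90  90  88  87  85  75  52  18  10   8  22
  69 157 210 218]
312 [192 114  37   1   1  21  58  76  81  90  89  87  78  51   2   0   1   0
   9  56 139 200]
318 [ 95  21   2   3   8  19  57 110 120  78  66  72 100 118  74  12   0   5
   1   3  53 144]
324 [ 26   7  16  15   9  36  88 134 111  31  24  31  80 142 143  69  10   4
   7   0  24 105]
330 [  8  16  23  19  28  82 144  99  29  43  85  93  63  46  95 121  67   0
   9   0  15  78]
```

The gauge hangs upright, tip at crop (188,302), mark at (193,338). I'll shift about 3 mm and lower gently.

Request:
play_rows(
  plan=[
    {"travel":[0.1,-0.03,0],"dr":[0,0,0],"grip":0.1},
    {"travel":[0.05,-0.03,0],"dr":[0,0,0],"grip":0.1},
    {"travel":[0,0,0.15],"dr":[0,0,0],"grip":0.1},
    {"travel":[0,0,0.15],"dr":[0,0,0],"grip":0.1},
    {"travel":[0,0,0.1],"dr":[0,0,0],"grip":0.1},
    {"travel":[0,0,0.05],"dr":[0,0,0],"grip":0.1},
    {"travel":[0,0,0.05],"dr":[0,0,0],"grip":0.1},
    {"travel":[0,0,0],"dr":[0,0,0],"grip":0.1},
    {"travel":[0,0,0],"dr":[0,0,0],"grip":0.1},
    {"travel":[0,0,0],"dr":[0,0,0],"grip":0.1},
  ],
)

```text
time: 26.75
tool_pos: [0.6011, 0.0455, 0.2089]
orientation: [2.87, 1.278, 0.0]
wrist_force: [-0.6, -0.6, -2.4]
gripper_width: 0.0259
finger_force: 59.1
```

```bash
cat > f.py <<'E'
from h import *
from plant import status,viewer
go([.6012,.0454,.1995])
F=[]
for i in range(6):
    f=viewer.grab_frame('scene')['color']; F.append(status.observe()["wrist_force"][2])
print(np.mean(F).round(2),np.std(F).round(2)); cv2.imwrite("last.png",f)
E
python3 f.py
```

```text
t 26.75 tcp [0.6011 0.0455 0.2089] yaw -41.99 tilt 0.01 w 0.0259 F [-0.64 -0.58 -2.36] q6 0.75
shift units [0.    0.006 0.472]
-1.79 0.27
```

Baseline Fz is about -1.8 N with no contact yet, as expected. Going down another 6 mm.

Request:
play_rows(
  plan=[
    {"travel":[0,0,0.05],"dr":[0,0,0],"grip":0.1},
    {"travel":[0,0,0.05],"dr":[0,0,0],"grip":0.1},
    {"travel":[0,0,0.05],"dr":[0,0,0],"grip":0.1},
    {"travel":[0,0,0.05],"dr":[0,0,0],"grip":0.1},
    {"travel":[0,0,0.05],"dr":[0,0,0],"grip":0.1},
    {"travel":[0,0,0.05],"dr":[0,0,0],"grip":0.1},
    {"travel":[0,0,0],"dr":[0,0,0],"grip":0.1},
    {"travel":[0,0,0],"dr":[0,0,0],"grip":0.1},
    {"travel":[0,0,0],"dr":[0,0,0],"grip":0.1},
    {"travel":[0,0,0],"dr":[0,0,0],"grip":0.1},
  ],
)

```text
time: 28.3
tool_pos: [0.6011, 0.0454, 0.2029]
orientation: [2.87, 1.278, 0.0]
wrist_force: [-0.3, -0.0, 1.3]
gripper_width: 0.0253
finger_force: 59.5
```

```bash
python3 f.py
```

```text
t 28.3 tcp [0.6011 0.0454 0.2029] yaw -41.99 tilt 0.01 w 0.0253 F [-0.29 -0.03  1.34] q6 0.75
shift units [0.001 0.004 0.172]
1.76 0.52
```

```bash
python3 - <<'E'
from h import *
im=cv2.imread("last.png")[220:310,277:337].mean(2)*1.6
Q=lambda X:(proj("scene",X)-[277,220])
print("mark centre px",(np.array(P:=[193.5/6.5-.5,338.5/6.5-.5])), "front edge of tip if centred", Q([.6016+.0042,.0457+.0043,.121]))
for y in range(40,66): print(y,im[y,18:42].astype(int))
E
```

```text
mark centre px [29.26923077 51.57692308] front edge of tip if centred [29.203311   54.32805381]
40 [235 237 215 133 115 154 164 170 167 166 158 163 170 161 160 159 163 131
  99 166 235 237 237 237]
41 [226 226 233 214  98 100 120 148 169 168 166 165 165 172 151 124 106 113
 168 228 230 231 236 234]
42 [214 219 229 236 214 132  92 108 121 113 118 119 123 120 109  94  70 131
 232 231 230 224 229 220]
43 [216 212 215 235 233 130  65  85  97  96 101 100  93  85  75  74  69 140
 240 227 219 218 214 218]
44 [216 218 225 228 214 120  59  82  81  80  89  92  82  86  76  68  57 136
 238 221 217 212 210 210]
45 [219 219 221 220 218 170  66  87  84  86  84  85  91  84  83  72 110 204
 241 217 210 211 213 217]
46 [216 214 227 229 228 166  68  83  84  88  93  88  89  76  78  71  67 144
 233 219 206 208 205 218]
47 [222 218 219 227 172  59  52  88  88  86  92  82  92  86  85  75  37  53
 159 233 218 217 208 210]
48 [227 221 216 164  51   2  18  52  78  86  84  82  92  77  78  46  11   0
  49 148 219 217 213 209]
49 [229 235 213  72   2   0   0  18  56  81  88  86  89  80  55  10  13  10
   9  84 1
[... 947 characters left out ...]
03  65   1   0   1  16   6  21  32  16  16  19  10  11  19   2
   0  84 170 102 145 135]
60 [238 219 112 125  70   0  12  11   1   7   6  15   5  14   9   5   8   2
  54 142 148  95 145 141]
61 [241 229 138 114 149  64   8   0  16  10   0  14   0  18   2   6   0  49
 143 163  95 102 154 145]
62 [241 231 146  82 132 164 114  29   0   2   8  16   4   0   0  28  93 147
 161 113  81  99 140 152]
63 [245 239 160  79 101 122 156 178 121  30  35  30  34  42 124 195 185 150
 105  92  86 108 145 159]
64 [254 242 163  85  91 100 117 136 161 163 177 193 187 168 158 137 129 110
  96  91  88  98 156 157]
65 [243 152 127  77 102  99 112 113 118 122 125 129 136 120 115 113 108 110
  96  95  90 111 156 145]
```

The tip sits inside the ring, within about 2 mm of the mark. The force is about 3.5 N, which is half stroke, and it is steady. Handing in.

```bash
python3 -c "
from plant import ticket
print(ticket.sign_off())"
```

```text
the job is handed in; nothing more can be done
None
```

The job is handed in, with no verdict returned: the middle bung is seated in the open bottle, and the gauge is held upright with its tip about 2 mm from the mark, pressing about 3.5 N (roughly half stroke).

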